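Set a plate over the edge of the filing board

TASK

Get the aluminium plate ready for filing by pushing it with the fingertips: square it up flat against the fence of the filing board, and slide it out over the board's front edge until the black line on the plate lies right above that edge, so that 30 mm overhangs. Push it only, never pick it up or tip it, and leave the wax and the other things where they are.

Things in the scene. Friction and masses are not known exactly. Their poses are not given: they have to be found in the camera images.
- filing_board: wooden board fixed to the bench, 170 (x) by 260 (y) mm, its flat top 36 mm above the bench; origin on the bench under its centre, upright, turned only about the vertical. Its front edge, towards the robot, is at its x = -85 mm. A dark wooden fence 15 mm wide, with three screws, runs along the whole left (+y) side and stands 14 mm above the top; its inner face is at the board's y = +115 mm
- board_edge (a point): point on the board's front top edge (board x = -85, y = +65, z = 36 mm), where the middle of the plate's line belongs; axes as the board's
- plate: loose flat aluminium plate, 120 (x) by 100 (y) by 6 mm, about 0.2 kg (varies from 0.14 to 0.28), lying on the filing board's top and too wide to grip; origin at the centre of its underside. A black line 3 mm wide crosses it, its middle 30 mm from its front (-x) end; plate x and y point nearly as the board's. When finished its origin is at board x = -55, y = +65, z = 36 mm, unturned
- plate_line (a point): middle of the black line on the plate's top face (plate x = -30, y = 0, z = 6 mm)
- beeswax: yellow wax block 34 x 48 x 22 mm at the front right corner of the filing board's top; origin under its centre; to be left alone
- masking_tape: roll of tape, 98 mm across, 19 mm high, on the bench at the left; origin under its centre; to be left alone
- round_tin: round tin, 66 mm across, 29 mm high, on the bench at the left; origin under its centre; to be left alone
- side_cutters: black-handled cutters, 99 x 59 x 12 mm, on the bench at the right; to be left alone
- round_pliers: blue-handled pliers, 120 x 55 x 12 mm, on the bench at the right; to be left alone
- bead_jar_amber: jar of amber beads, 57 mm across, 76 mm high, on the bench at the right; origin under its centre; to be left alone
- bead_tube: small yellow bead tube, 78 x 32 x 17 mm, on the bench to the right of the filing board; to be left alone

How it is judged:
By the outcome, as a careful person would: the job done as asked, in the order asked, and still so for the second after the job is handed in, with the robot touching nothing.
It also fails if it takes over 54 s, if anything falls off the work surface, if the arm or the gripper's body presses on something with over 40 N, if the wrist force passes 120 N, or if a joint passes its speed limit or range.

ROBOT

A 6-joint arm with a two-finger parallel gripper is mounted at the origin on a cart in front of the work surface, level with it; the furniture and walls round the work are solid. World frame = base frame: x ahead of the robot, y to its left, z up, the work surface at z = 0. Lengths are in m, angles in rad, forces in N, time in s.
With the tool pointing down it reaches from about 0.375 to 0.925 m from the base axis. Payload 5.7 kg.
Tool frame: the origin (TCP) lies midway between the tips of the shut fingers; the grasp point (between the pads) lies 19 mm behind it; z points along the fingers, y is the line along which they close (so a half turn about z gives the same grasp; the last joint's range is limited). The gripper opens to 88 mm and grips with 3 to 60 N. Pads are 20 mm wide; open, the fingers measure 115 mm over their backs; the gripper's body (75 mm by 178 mm) begins 61 mm behind the grasp point.
Start: joints at [0.989, 0.359, 1.51, -0, 1.272, -0.115], TCP at [0.27, 0.536, 0.223] pointing down, gripper open.
Joint ranges: [-2.97, 2.97], [-1.01, 2.36], [0.21, 2.38], [-0.96, 4.11], [0.2, 2.71], [-2.98, 2.98]. Speed limits (rad/s): [2.39, 2.39, 3.14, 3.14, 3.14, 3.14].

INTERFACE

Orientations are given as a unit quaternion [x, y, z, w].
In Python, from bench import move_ptp, servo_line, goto_joints, move_gripper, sleep, inverse_kinematics, capture, PlanningError, close_job, spot_in, silhouettes, current_clock, current_joint_pos, current_qvel, current_joint_torque, current_position, current_orientation, current_force, current_torque, current_finger_gap, current_grip_force gives the robot as it stands. Calls block until the motion is done:
- move_ptp(position, orientation): joint-space move of the TCP to a pose.
- servo_line(position, orientation=None, rate=0.15, contact_N=None): straight line of the TCP; orientation=None keeps the orientation; rate is the mean speed in m/s. With contact_N (N) it stops when the force on the tool has changed by that much, and returns True; else False.
- goto_joints(angles): joint-space move.
- move_gripper(opening): finger opening in m; the grip force is fixed at half the most; returns when the fingers have stopped.
- sleep(seconds).
- inverse_kinematics(position, orientation): joint angles nearest the present ones, or None.
- capture(name): name is "scene" or "side" or "wrist"; returns a dict with "image" (400x640x3 uint8, blue, green, red), "range_z" (400x640 float32, m along the optical axis (not along the pixel's ray), 0 where there is no reading), "intrinsics" (3x3 intrinsics, pixels), "R" (3x3) and "t" (3): a world point X has camera coordinates R X + t. Camera axes: x right, y down, z forward; pixel columns grow to the right and rows downward; lengths in m; the calibration is good to about 2 mm. A picture is of the moment at which its call begins.
A pose or a line that the arm cannot do raises PlanningError and nothing moves.
- close_job(): hands the job in; it is judged then, once.
Trained networks look in the newest picture that a camera, given by its name, has taken for a name from the list of things; names that differ only in an ending like _2 or _b are one class to them, and where a whole thing is asked for, a point or a joint stands for the part that bears it (a point fixed in the world has none). Each returns a list of dicts, best first, with "conf" (0 to 1); they miss things now and then, are a little off and sometimes report something else, mostly with a low value. They report only what shows in the picture. A call takes as long as a camera call.
- spot_in(camera, query): "xy" ([column, row] in pixels, amid what is visible of it).
- silhouettes(camera, query): "region" (400x640 bool, what is visible of it) and "xy" ([column, row] in pixels, amid what is visible of it).
Readings, each from a call of its own:
- current_clock(): time.
- current_joint_pos(): joint angles.
- current_qvel(): joint speeds.
- current_joint_torque(): joint torques, N m.
- current_position(): TCP position.
- current_orientation(): TCP orientation.
- current_force(): force on the tool from outside, world axes, zero at the start.
- current_torque(): the same for the moment, N m.
- current_finger_gap(): finger opening in m.
- current_grip_force(): force on a finger pad.
Only numpy, scipy, OpenCV 4.12 (cv2) and the standard library are available. Lean on these libraries where they do the work, as an engineer would, in place of code of your own. Each camera call takes 0.05 s, during which the arm holds its last target. There are 200 camera calls.

## Working session

There is one attempt and no reset: what is moved stays moved. The work goes in short steps, each a Python script; the robot and the scene stay as the last script left them, time stands still between calls to the robot, and variables do not carry over. Pictures are saved under pics/ and viewed, at most 10 in all, crops included, and the job is handed in when it is done.

```bash
mkdir -p pics; ls; python3 - <<'E'
from bench import *
import cv2
for n in ("scene","side"):
    c=capture(n); cv2.imwrite(f"pics/{n}0.png",c["image"]); print(n,c["intrinsics"].tolist(),(-c["R"].T@c["t"]).round(3), c["R"].round(3).tolist())
print(current_clock(),current_orientation(),current_position())
E
```

```text
pics
scene [[372.39030664242296, 0.0, 316.2996495935083], [0.0, 372.39030664242296, 196.8666220469128], [0.0, 0.0, 1.0]] [-0.03  -0.697  0.861] [[0.774, -0.633, 0.015], [-0.439, -0.553, -0.708], [0.456, 0.542, -0.706]]
side [[489.2244752501297, 0.0, 330.85920176105225], [0.0, 489.2244752501297, 201.64247952214583], [0.0, 0.0, 1.0]] [-0.514 -0.178  1.139] [[0.101, -0.995, -0.018], [-0.734, -0.063, -0.677], [0.672, 0.081, -0.736]]
0.1 [ 2.31287487e-01  9.72885090e-01 -7.87435448e-04 -2.83829485e-04] [0.26966453 0.53528008 0.22189356]
```

View pics/scene0.png

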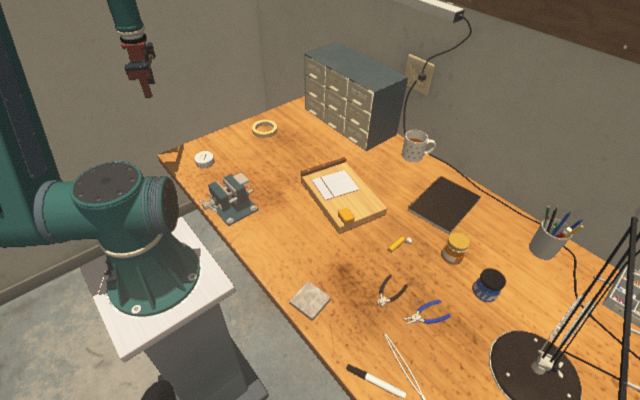

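View pics/side0.png

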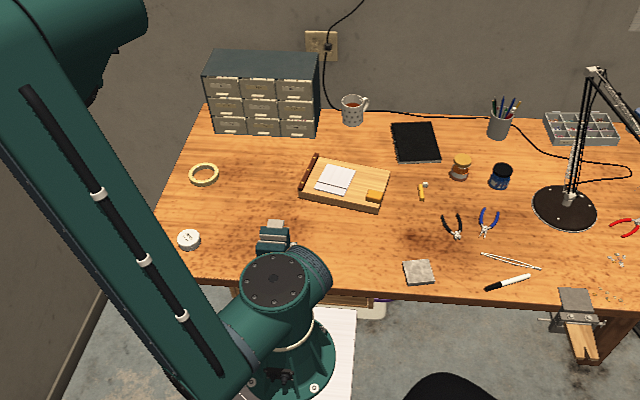

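The scene camera shows the board around (342,195), plate (335,184), wax (346,214) and a vise at (230,197), left and in front of the board. Next: rough positions, then a wrist view.

```bash
cat > h.py <<'E'
from bench import *
import numpy as np, cv2
from scipy.spatial.transform import Rotation as Rot
def cloud(c):
    K=c["intrinsics"];z=c["range_z"].astype(float);v,u=np.indices(z.shape)
    P=np.stack([(u-K[0,2])/K[0,0]*z,(v-K[1,2])/K[1,1]*z,z],-1)
    return (P-c["t"])@c["R"]          # world
def onplane(c,uv,h):
    K=c["intrinsics"];uv=np.atleast_2d(uv).astype(float)
    d=np.c_[(uv[:,0]-K[0,2])/K[0,0],(uv[:,1]-K[1,2])/K[1,1],np.ones(len(uv))]@c["R"]
    o=-c["R"].T@c["t"]; return o+d*((h-o[2])/d[:,2])[:,None]
def quat(yaw):  # tool down, tool y axis at angle yaw from world y
    return (Rot.from_euler('z',yaw)*Rot.from_quat([0,1,0,0])).as_quat()
E
python3 - <<'E'
from h import *
for n in ("scene","side"):
    c=capture(n);P=cloud(c)
    for q in ("filing_board","plate","beeswax","round_tin","masking_tape"):
        for s in silhouettes(n,q)[:1]:
            m=s["region"]&(c["range_z"]>0)
            print(n,q,round(s["conf"],2),np.median(P[m],0).round(3),P[m].min(0).round(3),P[m].max(0).round(3))
        if q in("filing_board","plate"):
            r=cv2.minAreaRect(onplane(c,np.argwhere(s["region"])[:,::-1],.036 if q!="plate" else .042)[:,:2].astype(np.float32));print(r)
    m=(P[...,2]>.06)&(P[...,2]<.3)&(P[...,0]>.25)&(P[...,0]<.9)&(abs(P[...,1])<.5)
    print("tall",P[m].min(0),P[m].max(0))
E
```

```text
scene filing_board 0.86 [ 0.575 -0.131  0.037] [ 0.478 -0.234 -0.003] [0.701 0.089 0.06 ]
((0.5809465646743774, -0.09125782549381256), (0.2977336347103119, 0.18601058423519135), 77.5897216796875)
scene plate 0.72 [ 0.581 -0.064  0.043] [ 0.515 -0.12   0.035] [ 0.652 -0.     0.048]
((0.5833409428596497, -0.06108158081769943), (0.10393337905406952, 0.12111584842205048), 74.64921569824219)
scene beeswax 0.7 [ 0.51  -0.19   0.058] [ 0.493 -0.213  0.036] [ 0.548 -0.149  0.062]
scene round_tin 0.52 [0.32  0.332 0.028] [0.291 0.311 0.001] [0.354 0.379 0.034]
scene masking_tape 0.61 [0.602 0.379 0.017] [ 0.552  0.33  -0.   ] [0.65  0.43  0.024]
tall [ 0.25005125 -0.48854024  0.06003671] [0.89998665 0.4937848  0.28848223]
side filing_board 0.93 [ 0.567 -0.117  0.036] [ 0.479 -0.232 -0.003] [0.695 0.053 0.06 ]
((0.5779364109039307, -0.08818209171295166), (0.2713450789451599, 0.1953345537185669), 77.32583618164062)
((0.5719954967498779, -0.08867298066616058), (0.2698691487312317, 0.19427204132080078), 77.32585906982422)
side beeswax 0.54 [ 0.51  -0.186  0.056] [ 0.492 -0.211  0.037] [ 0.539 -0.16   0.064]
side round_tin 0.87 [0.318 0.342 0.028] [ 0.292  0.313 -0.001] [0.358 0.376 0.035]
side masking_tape 0.59 [0.598 0.381 0.017] [ 0.553  0.332 -0.004] [0.676 0.433 0.026]
tall [ 0.25003218 -0.48589214  0.06001148] [0.89999159 0.41095933 0.25489953]
```

```bash
python3 - <<'E'
from h import *
q=quat(-.22)
print(q,current_orientation())
move_ptp([.53,-.08,.38],q); move_gripper(0.0)
c=capture("wrist"); cv2.imwrite("pics/w0.png",c["image"]); np.savez("w0.npz",**c)
print(current_clock(),current_joint_pos(),(-c["R"].T@c["t"]).round(3),c["R"].round(2).tolist())
E
```

```text
[0.1097783 0.9939561 0.        0.       ] [ 2.31316243e-01  9.72878612e-01 -3.01496033e-05 -3.22128032e-05]
4.5333 [-2.78727311e-01  1.59412048e-01  1.40284100e+00 -8.84736174e-06
  1.57927797e+00 -1.62952014e+00] [ 0.456 -0.064  0.542] [[0.22, 0.98, 0.0], [0.94, -0.21, 0.27], [0.27, -0.06, -0.96]]
```

View pics/w0.png

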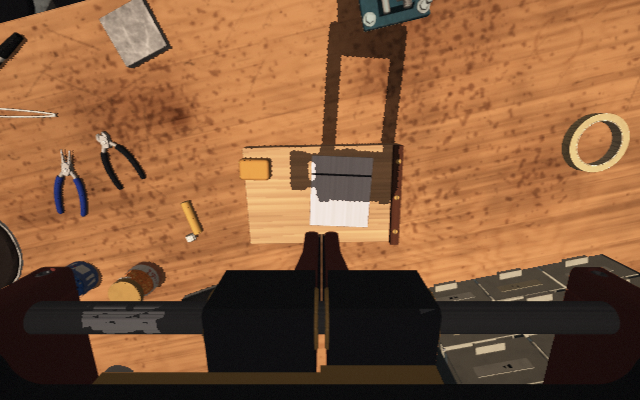

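The wrist view shows the board top from about (247,146) to (402,242), with the fence on the right at columns 390–402. The plate is at (311–372, 155–228) with its line near row 175, and the wax at (255,168). I'll take a closer view for precision.

```bash
cat >> h.py <<'E'
def ortho(c,o,yaw,h,xr,yr,s=2500.):   # top view of plane z=h in frame (o,yaw); rows: x from high to low (up = +x), cols: y high..low
    cs,sn=np.cos(yaw),np.sin(yaw)
    x=np.arange(xr[1],xr[0],-1/s);y=np.arange(yr[1],yr[0],-1/s);X,Y=np.meshgrid(x,y,indexing='ij')
    W=np.stack([o[0]+cs*X-sn*Y,o[1]+sn*X+cs*Y,np.full_like(X,h)],-1)@c["R"].T+c["t"]
    p=W@c["intrinsics"].T
    return cv2.remap(c["image"],(p[...,0]/p[...,2]).astype(np.float32),(p[...,1]/p[...,2]).astype(np.float32),cv2.INTER_LINEAR)
E
python3 - <<'E'
from h import *
move_ptp([.645,-.10,.21],quat(-.22))
c=capture("wrist"); np.savez("w1.npz",**c)
P=cloud(c); print(current_clock(),c["intrinsics"][0,0],(-c["R"].T@c["t"]).round(3))
m=(P[...,2]>.03)&(P[...,2]<.07)&(P[...,0]<.72)&(P[...,0]>.45)&(P[...,1]<.1)&(P[...,1]>-.25)
Q=P[m]; 
yaw=-.22;o=[.578,-.09]
L=(Q[:,:2]-o)@np.array([[np.cos(yaw),-np.sin(yaw)],[np.sin(yaw),np.cos(yaw)]])
print(L.min(0),L.max(0),np.histogram(Q[:,2],bins=20))
I=ortho(c,o,yaw,.036,(-.11,.09),(-.15,.15)); cv2.imwrite("pics/o1.png",I); print(I.shape)
E
```

```text
5.4167 307.9132883429766 [ 0.571 -0.084  0.373]
[-0.07733959 -0.13196107] [0.09643356 0.13322933] (array([   49,  3269, 15622,  5395,   167,   672,  6428,  4333,   272,
          80,   110,   515,  1620,   438,    45,    61,   166,   684,
         827,    70]), array([0.03228047, 0.03369364, 0.0351068 , 0.03651997, 0.03793314,
       0.0393463 , 0.04075947, 0.04217263, 0.0435858 , 0.04499897,
       0.04641213, 0.0478253 , 0.04923846, 0.05065163, 0.0520648 ,
       0.05347796, 0.05489113, 0.05630429, 0.05771746, 0.05913063,
       0.06054379]))
(500, 750, 3)
```

View pics/o1.png

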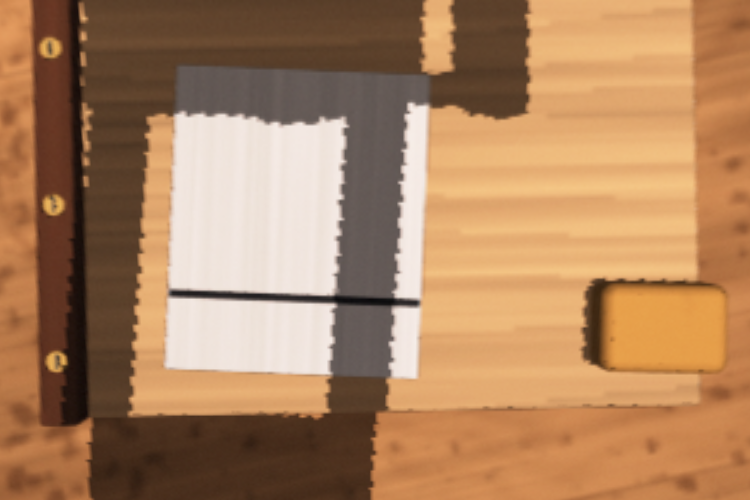

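The rectified view (2.5 px/mm) is clear: the front edge runs (90,417)–(700,403), the plate's corners are near (177,67), (429,75), (418,378) and (165,368), and the line is at row ~297. That puts the board at about (0.589, -0.091) with yaw -0.197. The plate is at about board (-10, 30) mm, turned -0.06 rad. First I'll push towards the fence.

```bash
cat >> h.py <<'E'
BO=np.array([.589,-.091]);BY=-.1975
def W(x,y,z): 
    c,s=np.cos(BY),np.sin(BY); return [BO[0]+c*x-s*y,BO[1]+s*x+c*y,z]
def B(p):
    d=np.array(p[:2])-BO;c,s=np.cos(BY),np.sin(BY); return np.array([c*d[0]+s*d[1],-s*d[0]+c*d[1],p[2]]).round(4)
E
python3 - <<'E'
from h import *
for a in (1,-1):
    j=inverse_kinematics(W(-.01,-.045,.1),quat(BY+a*np.pi/2)); print(a,None if j is None else j.round(2))
    if j is not None and abs(j[5])<2 : q=quat(BY+a*np.pi/2)
move_gripper(.07)
move_ptp(W(-.01,-.046,.10),q)
servo_line(W(-.01,-.046,.045),q,rate=.1)
print(servo_line(W(-.01,-.046,.026),rate=.015,contact_N=4),B(current_position()),current_force().round(2))
z=current_position()[2]+.002
open("z.txt","w").write(str(z))
servo_line(W(-.01,-.046,z),rate=.03)
print(B(current_position()),current_force().round(2))
servo_line(W(-.01,-.003,z),rate=.04)
print(B(current_position()),current_force().round(2))
r=servo_line(W(-.01,.014,z),rate=.012,contact_N=5)
print(r,B(current_position()),current_force().round(2),current_clock())
E
```

```text
1 None
-1 [-0.35  0.47  1.67 -0.    1.   -0.15]
True [-0.01   -0.046   0.0364] [-0.59 -0.    4.7 ]
[-0.01   -0.046   0.0383] [-0.12  0.75  0.14]
[-0.01   -0.003   0.0384] [ 0.4   0.18 -0.02]
True [-0.0101  0.0034  0.0382] [ 0.07 -1.02  1.63] 11.4917
```

```bash
python3 - <<'E'
from h import *
z=float(open("z.txt").read()); q=quat(BY)
p=B(current_position())
servo_line(W(p[0],p[1]-.012,z),rate=.05)
servo_line(W(p[0],p[1]-.012,.10),rate=.15)
move_gripper(.06)
move_ptp(W(.078,.058,.10),q)
servo_line(W(.078,.058,z),rate=.06)
f0=current_force()
servo_line(W(.021,.058,z),rate=.035)
print(B(current_position()),(current_force()-f0).round(2))
servo_line(W(.028,.058,z),rate=.05)
servo_line(W(.028,.058,.11),rate=.15)
move_ptp([.645,-.10,.21],quat(-.22))
c=capture("wrist"); np.savez("w2.npz",**c)
for h in (.036,.042): 
    I=ortho(c,BO,BY,h,(-.13,.03),(0,.13),5000.); cv2.imwrite(f"pics/o2_{int(h*1000)}.png",cv2.resize(I,None,fx=.75,fy=.75,interpolation=cv2.INTER_AREA))
print(current_clock())
E
```

```text
[0.021  0.058  0.0384] [-0.69 -0.19  0.61]
18.6083
```

View pics/o2_42.png

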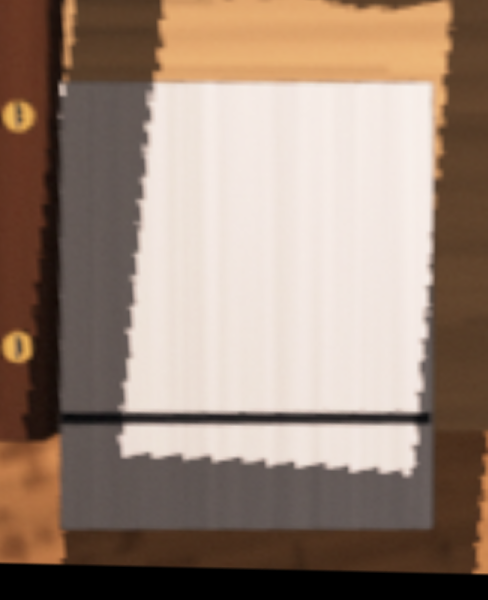

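The plate looks square, with its left edge at column 61 beside the fence and the line level at row 417, about 3–4 mm short of the edge (~row 431). Now I'll fit the edge and line numerically.

```bash
cat >> h.py <<'E'
def fitx(c,h,xr,yr,mode):
    """fit x=a+b*y of a feature in board frame; mode 'edge': strongest gradient, 'line': dark centroid"""
    g=cv2.cvtColor(ortho(c,BO,BY,h,xr,yr,5000.),cv2.COLOR_BGR2GRAY).astype(float)
    g=cv2.GaussianBlur(g,(0,0),3)
    y=yr[1]-np.arange(g.shape[1])/5000; xs=xr[1]-np.arange(g.shape[0])/5000
    if mode=='edge': 
        d=abs(np.gradient(g,axis=0)); i=d.argmax(0); w=d**3; w[abs(np.arange(len(xs))[:,None]-i)>8]=0
    else: w=np.clip(np.percentile(g,40,axis=0)-g-8,0,None)
    x=(w*xs[:,None]).sum(0)/(w.sum(0)+1e-9); ok=w.sum(0)>0
    for _ in range(4):
        b,a=np.polyfit(y[ok],x[ok],1); r=x-a-b*y; ok=ok&(abs(r)<max(2*np.median(abs(r[ok])),4e-4))
    return a,b,np.std(r[ok]),ok.mean()
E
python3 - <<'E'
from h import *
w=[dict(np.load(f"w{i}.npz")) for i in range(3)]
f=lambda n,*a:print(n,np.round(fitx(*a),4))
f("edge w1",w[1],.036,(-.095,-.075),(-.08,-.01),'edge')
f("edge w1 left",w[1],.036,(-.095,-.075),(.02,.10),'edge')
f("edge w2",w[2],.036,(-.095,-.075),(-.08,.008),'edge')
f("edge w0",w[0],.036,(-.095,-.075),(-.08,-.0),'edge')
f("line w2",w[2],.042,(-.089,-.073),(.025,.105),'line')
f("back w2",w[2],.042,(-.0,.015),(.04,.105),'edge')
f("front w2",w[2],.042,(-.12,-.105),(.025,.105),'edge')
# plate left edge/fence: y-profile at a few x
for x in (-.06,-.03,0):
    I=ortho(w[2],BO,BY,.042,(x-.003,x+.003),(.10,.13),2000.).mean((0,2)); print(x,I.round().astype(int)[::2])
P=cloud(w[2]); d=P[...,:2]-BO; c,s=np.cos(BY),np.sin(BY); bx=c*d[...,0]+s*d[...,1]; by=-s*d[...,0]+c*d[...,1]
m=(P[...,2]>.046)&(P[...,2]<.056)&(bx<.07)&(bx>-.08)&(by>.1)&(by<.14)
for a in np.arange(-.08,.07,.03):
    k=m&(bx>a)&(bx<a+.03); print("fence",round(a,2),np.percentile(by[k],[2,50,98]).round(4))
E
```

```text
edge w1 [-8.510e-02 -3.400e-03  2.000e-04  9.429e-01]
edge w1 left [-8.600e-02  1.110e-02  1.000e-04  6.825e-01]
edge w2 [-8.590e-02 -1.180e-02  2.000e-04  7.636e-01]
edge w0 [-8.530e-02  1.030e-02  1.000e-04  7.225e-01]
line w2 [-8.14e-02 -3.00e-04  0.00e+00  1.00e+00]
back w2 [7.900e-03 1.000e-04 1.000e-04 9.415e-01]
front w2 [-1.11e-01 -5.00e-04  1.00e-04  1.00e+00]
-0.06 [ 61  94 120 132 120  95 117 123  91  46  29  23  21  18  16  22  61  85
  91  92  91  90  90  90  89  92  93  92  91  89]
-0.03 [59 60 61 62 62 62 61 62 61 61 59 46 31 21 17 26 56 82 91 92 92 91 91 91
 89 91 93 92 91 90]
0 [ 60 108 145 157 128  97 135 150 130  93  67  59  51  34  22  34  66  87
  92  92  92  92  92  92  90  90  92  92  90  90]
fence -0.08 [0.1149 0.1216 0.1291]
fence -0.05 [0.1147 0.1214 0.1294]
fence -0.02 [0.1146 0.1215 0.1289]
fence 0.01 [0.1147 0.1213 0.129 ]
fence 0.04 [0.1146 0.1214 0.1288]Traceback (most recent call last):
  File "<stdin>", line 17, in <module>
    return _quantile_unchecked(
        a, q, axis, out, overwrite_input, method, keepdims, weights)
    return _ureduce(a,
                    func=_quantile_ureduce_func,
    ...<5 lines>...
                    overwrite_input=overwrite_input,
                    method=method)
    r = func(a, **kwargs)
    result = _quantile(arr,
                       quantiles=q,
    ...<2 lines>...
                       out=out,
                       weights=wgt)
    slices_having_nans = np.isnan(arr[-1, ...])
                                  ~~~^^^^^^^^^
IndexError: index -1 is out of bounds for axis 0 with size 0
```

```bash
python3 - <<'E'
from h import *
z=float(open("z.txt").read()); q=quat(BY)
move_ptp(W(.035,.058,.10),q)
servo_line(W(.035,.058,z),rate=.06)
servo_line(W(.0172,.058,z),rate=.02)
print(B(current_position()))
servo_line(W(.027,.058,z),rate=.05)
servo_line(W(.027,.058,.10),rate=.15)
q=quat(BY-np.pi/2)
move_gripper(.055)
move_ptp(W(-.05,-.02,.10),q)
servo_line(W(-.05,-.02,z),rate=.08)
r=servo_line(W(-.05,-.002,z),rate=.04,contact_N=8)
r=servo_line(W(-.05,.012,z),rate=.01,contact_N=8)
p=B(current_position());print(r,p,current_force().round(2))
servo_line(W(-.05,p[1]-.015,z),rate=.05)
servo_line(W(-.05,p[1]-.015,.11),rate=.15)
move_ptp([.645,-.10,.21],quat(-.22))
c=capture("wrist"); np.savez("w3.npz",**c)
f=lambda n,*a:print(n,np.round(fitx(*a),4))
f("line",c,.042,(-.093,-.077),(.025,.105),'line')
f("back",c,.042,(-.003,.012),(.04,.105),'edge')
f("front",c,.042,(-.123,-.108),(.025,.105),'edge')
f("edge",c,.036,(-.095,-.075),(-.08,.008),'edge')
for x in (-.075,-.03,0):
    I=ortho(c,BO,BY,.042,(x-.003,x+.003),(.10,.13),2000.).mean((0,2)); print(x,I.round().astype(int)[::2])
I=ortho(c,BO,BY,.036,(-.105,-.04),(-.03,.13),5000.); cv2.imwrite("pics/o3.png",I)
print(I.shape,current_clock())
E
```

```text
[0.0172 0.058  0.0384]
True [-0.0502  0.0036  0.0383] [-0.04 -2.13  1.29]
line [-8.400e-02 -2.410e-02  2.000e-04  5.675e-01]
back [ 4.800e-03 -5.200e-03  2.000e-04  7.569e-01]
front [-0.1129 -0.1009  0.0019  0.8675]
edge [-8.550e-02 -9.300e-03  2.000e-04  7.886e-01]
-0.075 [55 57 57 58 59 58 55 37 22 22 22 22 20 17 15 27 66 87 91 91 91 90 90 90
 90 92 92 92 90 89]
-0.03 [59 61 62 63 62 62 62 62 62 62 50 33 24 19 17 26 59 85 92 93 92 92 91 91
 90 91 92 92 91 90]
0 [ 67 100 142 150 115  92 143 158 141 100  64  61  50  31  20  23  59  85
  92  93  92  92  92  91  90  91  92  92  91  91]
(325, 800, 3) 28.6917
```

View pics/o3.png

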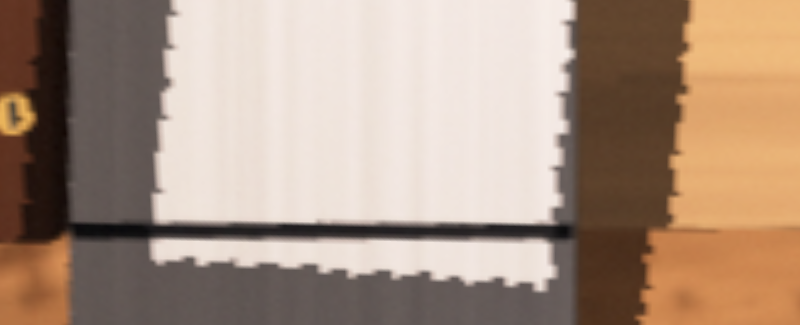

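The line (row ~231) now lies along the front edge (row ~229, seen right of column 575) once the 6 mm parallax is allowed for, and the plate meets the fence face. I'll make one stricter line fit from the saved images before handing in.

```bash
python3 - <<'E'
from h import *
for i in (2,3):
    c=dict(np.load(f"w{i}.npz"))
    g=cv2.GaussianBlur(cv2.cvtColor(ortho(c,BO,BY,.042,(-.093,-.075),(.0,.13),5000.),cv2.COLOR_BGR2GRAY).astype(float),(0,0),4)
    y=.13-np.arange(g.shape[1])/5000; ok=(y>.022)&(y<.108)
    x=-.075-g.argmin(0)/5000
    for _ in range(3):
        p=np.polyfit(y[ok],x[ok],1); ok&=abs(x-np.polyval(p,y))<5e-4
    print(i,"line slope,x@65",p[0].round(4),np.polyval(p,.065).round(4),ok.sum())
    print([ (round(a,3),round(float(x[abs(y-a).argmin()]),4)) for a in np.arange(.025,.11,.02)])
    # right edge of plate slope
    for xx in (-.10,-.08,-.05,-.02,-.002):
        I=cv2.GaussianBlur(ortho(c,BO,BY,.042,(xx-.002,xx+.002),(.005,.13),5000.).astype(float).mean((0,2))[None],(0,0),3)[0]
        d=abs(np.gradient(I)); yy=.13-np.arange(len(I))/5000
        R=yy<.025; Lm=(yy>.108)&(yy<.118)
        print(xx,"R",yy[R][d[R].argmax()].round(4),"L",yy[Lm][d[Lm].argmax()].round(4))
c=dict(np.load("w1.npz"))
for yr in ((-.08,-.045),(-.045,-.01),(.05,.09)): 
    a,b,*_=fitx(c,.036,(-.095,-.075),yr,'edge'); print(yr,round(a+b*np.mean(yr),4))
E
```

```text
2 line slope,x@65 -0.0002 -0.0814 430
[(np.float64(0.025), -0.0814), (np.float64(0.045), -0.0814), (np.float64(0.065), -0.0814), (np.float64(0.085), -0.0814), (np.float64(0.105), -0.0814)]
-0.1 R 0.0148 L 0.114
-0.08 R 0.0182 L 0.1142
-0.05 R 0.0156 L 0.1142
-0.02 R 0.0144 L 0.1144
-0.002 R 0.012 L 0.1146
3 line slope,x@65 0.0024 -0.0849 430
[(np.float64(0.025), -0.085), (np.float64(0.045), -0.085), (np.float64(0.065), -0.0848), (np.float64(0.085), -0.085), (np.float64(0.105), -0.0848)]
-0.1 R 0.015 L 0.1142
-0.08 R 0.0176 L 0.1142
-0.05 R 0.0156 L 0.1144
-0.02 R 0.0144 L 0.1144
-0.002 R 0.0144 L 0.114
(-0.08, -0.045) -0.0848
(-0.045, -0.01) -0.085
(0.05, 0.09) -0.0852
```

```bash
python3 -c "
from bench import *
print(close_job(),current_clock())"
```

```text
the job is handed in; nothing more can be done
the job is handed in; nothing more can be done
```

The job is handed in: the plate was pushed square against the fence, and in the last image its black line lies within about 0.5 mm of the board's front edge, so about 30 mm overhangs; the wax and other things were left alone.

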